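Hold the pillar foot home on the microscope stand while it is screwed down

ROBOT

A 6-joint arm with a two-finger parallel gripper is mounted at the origin on the work surface. World frame = base frame: x ahead of the robot, y to its left, z up, the work surface at z = 0. Lengths are in mm, angles in rad, forces in N, time in s.
With the tool pointing down it reaches from about 250 to 850 mm from the base axis. Payload 12.5 kg.
Tool frame: the origin (TCP) lies midway between the tips of the shut fingers; the grasp point (between the pads) lies behind it (manip.grip_depth is the z of the grasp point in the tool frame, in mm); z points along the fingers, y is the line along which they close (so a half turn about z gives the same grasp; the last joint's range is limited). The gripper opens to 93 mm and grips with 3 to 60 N. Pads are 15 mm wide; open, the fingers measure 128 mm over their backs; the gripper's body (75 mm by 188 mm) begins 65 mm behind the grasp point.
Start: joints at [1.22, 0.351, 1.652, -0, 1.139, -0.085], TCP at [144.443, 530.679, 188.633] pointing down, gripper open.
Joint ranges: [-2.75, 2.75], [-0.79, 2.1], [0.01, 2.65], [-1.57, 4.71], [0.07, 3.14], [-2.87, 2.87]. Speed limits (rad/s): [2.22, 2.22, 2.79, 3.14, 3.14, 3.14].

INTERFACE

Orientations are given as a unit quaternion [w, x, y, z].
In Python, from station import sensors, imaging, workorder, manip gives the robot as it stands.
- The arm moves only by the shell command python3 -m creep 'ROWS' [FORCE]. ROWS is JSON, a list that holds one entry, the list of rows, each a list of 5 numbers: the shift along the world's x, y, z in mm, then the turn about the world's z in rad, then the finger opening in mm, from 0 to 93. In form: [[[tx, ty, tz, roll, grip], ...]]. A call has exactly 5 rows; each row is the pose to reach, as a shift and turn from the pose commanded when the call began; what a row does not reach only later rows make up. A row lasts 1/12 s, in which the tool goes at most 41.7 mm and 7.16 degrees, less where a joint would pass 70% of its speed; a pose out of reach is approached as far as the arm can. A call with a gripper value outside its range is refused whole. The fingers move at their own pace and stop on an object; FORCE is the grip in N (left out, the last holds). Time passes only in rows, so rows that repeat a pose let the fingers close, or fill a call up. It gives the time, the measured TCP pose, the force, the opening and the grip force at its end, in the units of the state.
- sensors.read_state(): the state, without advancing time (a new reading comes with each control period).
- imaging.camera(name): name is "scene" or "top"; returns the picture (420x560x3 uint8, red, green, blue); there is no depth.
- imaging.camera_model(name): a dict with "mtx" (3x3 intrinsics, pixels), "dist_coeffs" ([k1, k2, p1, p2, k3] as OpenCV has them; the pictures are not rectified), "position" and "attitude" of the camera in the world. Camera axes: x right, y down, z forward; pixel columns grow to the right and rows downward; lengths in mm; the calibration is good to about 2 mm. A picture is of the moment at which its call begins. camera_model takes no time and is no camera call.
- workorder.job_done(): hands the job in; it is judged then, once.
The state is a dict: "clock": time; "joint_pos": joint angles; "qvel": joint speeds; "joint_efforts": joint torques, N m; "ee_pos": TCP position; "eef_rot": TCP orientation; "force": force on the tool from outside, world axes, zero at the start; "moment": the same for the moment, N m; "opening": finger opening in mm; "finger_force": force on a finger pad.
Only numpy, scipy, OpenCV 4.12 (cv2) and the standard library are available. Lean on these libraries where they do the work, as an engineer would, in place of code of your own. Each camera call takes 0.05 s, during which the arm holds its last target. There are 200 camera calls.

TASK

I am putting a stereo microscope stand back together: take the grey pillar foot (the D-shaped one with the straight edge, not the round one), lay it flat on the white base plate and slide it back into its seat at the rear, straight edge flush against the ledge, so that its screw holes come over the threaded holes. Then be my third hand: keep it pressed against the ledge with a steady push of about 10 newtons (a kilogram's worth) and finish like that, still holding and pushing, so that I can drive the four screws. Leave everything else on the bench and on the base plate where it is.

Things in the scene. Friction and masses are not known exactly. Their poses are not given: they have to be found in the camera images.
- base_plate: white base plate of a stereo microscope stand, 250 (own x) x 190 (own y) mm, heavy, fixed in place, flat top 24 mm above the bench. Origin on the bench under its centre; own +x points to its rear, z up. A black stage disc, 95 mm, is let in flush towards the front; at the rear is the foot's three-sided seat (ledge, two side cheeks). The foot slides on it easily (friction about 0.25).
- seat_home (a point): point on the plate's top, at base plate (70, 0, 24) mm: the foot's origin when home. Four threaded holes round it. Side cheeks 12 mm tall: inner faces 42 mm to either side, from 15 to 35 mm behind it (to the ledge), flaring out in front of that to 50 mm a side, 5 mm ahead of it. A foot laid flat and square on the plate 45 mm ahead of home is clear of them and slides straight back in.
- seat_ledge: straight, rigid white ledge across the back of the seat, part of the base plate, 108 mm wide, 14 mm thick, 18 mm tall above the plate's top. Its origin and axes are those of the base plate (not on the ledge): the front face that the foot is pressed against is at own x = +105 mm, from z = 24 to 42 mm.
- pillar_foot: grey metal foot, about 0.45 kg, lying flat: D-shaped flange 10 mm thick with an upright boss 40 mm across, bored 25 mm, top at 55 mm. Origin on the underside on the boss's axis, z up. Straight edge at own x = +35 mm, straight sides at y = +-40 mm, round front to x = -45 mm. A clamp screw sticks out of the boss to x = -39 mm, 38 mm up. Best gripped by the boss, across own y.
- round_foot: the other, ROUND foot (for a lamp arm), grey like the pillar foot but a plain disc 76 mm across and 9 mm thick with a thin post 24 mm across, 45 mm tall over all; origin at the centre of its underside. Not wanted here; leave it.
- screw_dish: small clear open dish, 60 mm across, 14 mm tall, with the four screws in it, standing near a front corner of the base plate; origin at the centre of its underside. Leave it.
- oil_bottle: amber bottle with black cap, 32 mm across, 70 mm tall, standing on the bench; origin under its centre. Leave it.
- eyepiece: black eyepiece standing on its steel tube, 32 mm across, 44 mm tall; origin under its centre. Leave it.
- slide_box: closed white plastic box for slides, 102 x 87 x 34 mm, flat on the bench; origin under its centre. Leave it.
- hex_driver: hex driver with a black handle, 170 mm long, 26 mm thick, lying on the bench along its own x; origin under its middle. Leave it.
- petri_dish: closed clear petri dish, 94 mm across, 16 mm tall, flat on the bench; origin under its centre. Leave it.
There are look-alikes about, which are no part of the job. What is shaped like the pillar_foot but brown is not meant.

How it is judged:
By the outcome, as a careful person would: the job done as asked, in the order asked, and still so for the second after the job is handed in, while the arm keeps its last pose, push and grip.
It also fails if it takes over 48 s, if anything falls off the work surface, if the arm or the gripper's body presses on something with over 40 N, if the wrist force passes 120 N, or if a joint passes its speed limit or range.

## Working session

There is one attempt and no reset: what is moved stays moved. The work goes in short steps, Python scripts to look and compute and a shell command to move; the robot and the scene stay as the last step left them, time stands still between calls to the robot, and variables do not carry over. Pictures are saved under pics/ and viewed, at most 13 in all, crops included, and the job is handed in when it is done.

```bash
mkdir -p pics; ls; python3 - <<'E'
from station import sensors, imaging, manip
import cv2
for n in("top","scene"):
    cv2.imwrite(f"pics/{n}0.png",imaging.camera(n)[:,:,::-1])
    print(imaging.camera_model(n))
print(sensors.read_state()); print(manip.grip_depth,dir(manip))
E
```

```text
pics
{'mtx': array([[381.33577263,   0.        , 290.10166016],
       [  0.        , 381.33577263, 215.75326586],
       [  0.        ,   0.        ,   1.        ]]), 'dist_coeffs': array([-0.04938453,  0.        ,  0.        ,  0.        ,  0.        ]), 'position': array([ 370.51292829,  -28.09626655, 1173.51712476]), 'attitude': array([ 0.06491433, -0.70067557,  0.70805305, -0.05916717])}
{'mtx': array([[420.92209474,   0.        , 281.94427322],
       [  0.        , 420.92209474, 207.46268883],
       [  0.        ,   0.        ,   1.        ]]), 'dist_coeffs': array([-0.09472232,  0.        ,  0.        ,  0.        ,  0.        ]), 'position': array([1484.26613615,  -32.47627303,  787.17762691]), 'attitude': array([-0.31009668,  0.64700692,  0.62215888, -0.31327371])}
{'clock': 0.1, 'joint_pos': array([ 1.22039885e+00,  3.51158466e-01,  1.65231622e+00,  1.74970226e-05,
        1.13909848e+00, -8.45976955e-02]), 'qvel': array([-1.05856197e-03, -1.53061758e-03, -1.82664462e-03,  2.74286231e-04,
       -1.74429157e-05,  1.17858318e-03]), 'joint_efforts': array([ 6.24862860e-04, -4.98019660e+01, -2.85706025e+01,  7.00272457e-02,
        2.38896761e-02, -4.23993606e-05]), 'ee_pos': array([144.33465729, 530.39482018, 188.18503972]), 'eef_rot': array([-1.13547581e-04,  1.32512630e-01,  9.91181196e-01, -4.76990890e-04]), 'force': array([0.60938489, 0.11851012, 0.50709882]), 'moment': array([0.01117166, 0.00901273, 0.0094832 ]), 'finger_force': 0.0, 'opening': 92.84449042508945}
-18.8 ['Unreachable', '__class__', '__delattr__', '__dict__', '__dir__', '__doc__', '__eq__', '__format__', '__ge__', '__getattribute__', '__getstate__', '__gt__', '__hash__', '__init__', '__init_subclass__', '__le__', '__lt__', '__module__', '__ne__', '__new__', '__reduce__', '__reduce_ex__', '__repr__', '__setattr__', '__sizeof__', '__str__', '__subclasshook__', '__weakref__', 'grip_depth']
```

View pics/top0.png

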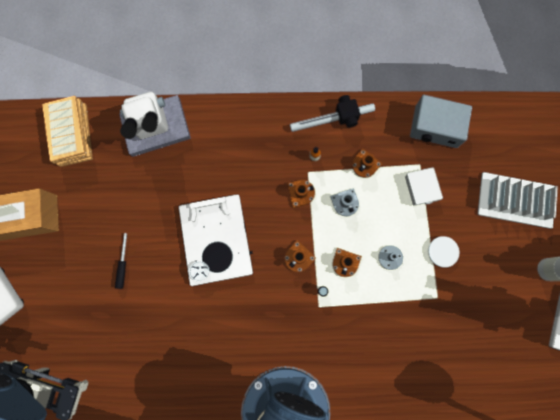

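View pics/scene0.png

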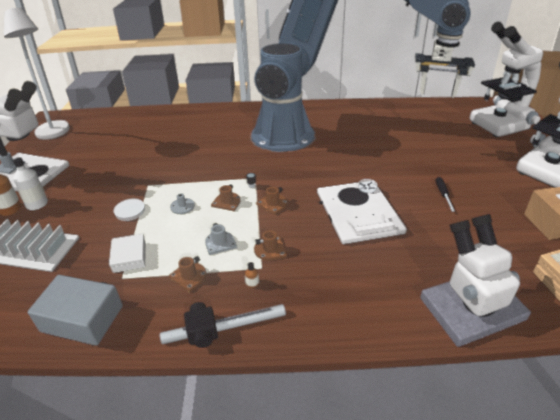

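The top view has the grey D foot near (346,202), the round foot near (390,257), and the base plate near (215,240) with its ledge at the upper edge (rear is world +x). I'll enlarge both next.

```bash
python3 - <<'E'
import cv2,numpy as np
t=cv2.imread("pics/top0.png");s=cv2.imread("pics/scene0.png")
a=cv2.resize(t[180:300,165:265],None,fx=4,fy=4,interpolation=cv2.INTER_CUBIC)
b=cv2.resize(t[172:232,315:375],None,fx=6.5,fy=6.5,interpolation=cv2.INTER_CUBIC)
c=np.zeros((480,790,3),np.uint8);c[:,:400]=a;c[:390,400:790]=b
cv2.imwrite("pics/crop1.png",c)
b=cv2.resize(s[215:260,195:245],None,fx=8,fy=8,interpolation=cv2.INTER_CUBIC)
a=cv2.resize(s[170:250,310:410],None,fx=3.9,fy=3.9,interpolation=cv2.INTER_CUBIC)
c=np.zeros((400,790,3),np.uint8);c[:312,:390]=a;c[:360,390:790]=b
cv2.imwrite("pics/crop2.png",c)
E
```

```text
(no output)
```

View pics/crop1.png

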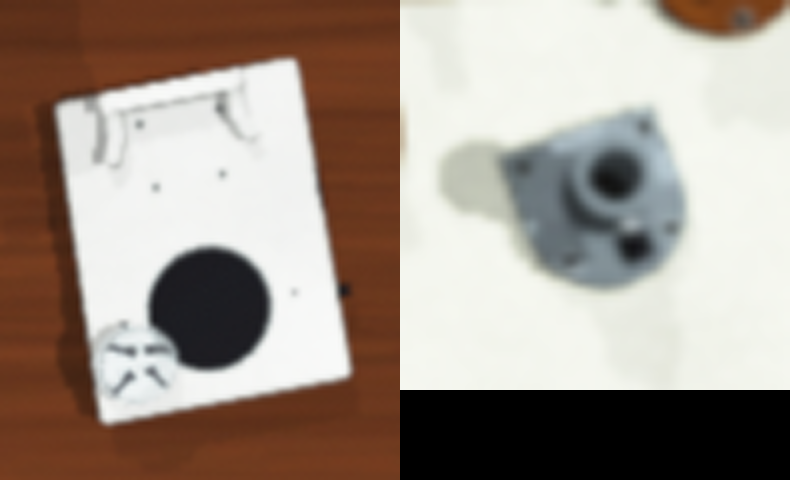

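View pics/crop2.png

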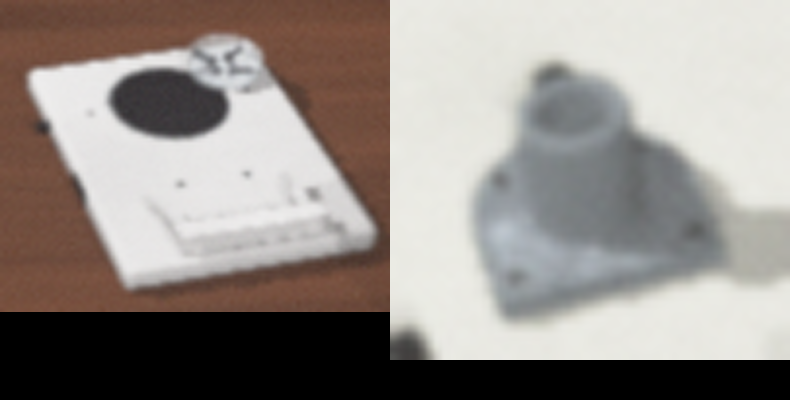

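Crop 1 shows the plate's corners, the ledge with its cheeks, and the D foot with its straight edge up-left to up-right (crop corners (503,157) and (650,108)). The clamp screw points down, and the screw dish stands on the plate's front-left corner. Crop 2 shows the same from the rear. Next I measure both.

```bash
cat > h.py <<'E'
import numpy as np,cv2
from station import imaging
from scipy.spatial.transform import Rotation as R
def ray(n,px):
    m=imaging.camera_model(n); q=m["attitude"]
    u=cv2.undistortPoints(np.array(px,float).reshape(-1,1,2),m["mtx"],m["dist_coeffs"])[:,0]
    return m["position"],R.from_quat(np.r_[q[1:],q[0]]).apply(np.c_[u,np.ones(len(u))])
def plane(n,px,z):
    p,d=ray(n,px); return (p+d*((z-p[2])/d[:,2])[:,None])[:,:2]
def big(mask,seed):
    n,l=cv2.connectedComponents(mask.astype(np.uint8)); m=(l==l[seed[1],seed[0]])&mask
    c=max(cv2.findContours(m.astype(np.uint8),0,1)[0],key=cv2.contourArea)
    return c[:,0].astype(float)
E
python3 - <<'E'
from h import *
t=cv2.imread("pics/top0.png").astype(int)
# plate
c=big(t[:,:,0]>120,(212,185+45)); w=plane("top",c,24)
r=cv2.minAreaRect(w.astype(np.float32)); print("plate",r); print(cv2.boxPoints(r))
k=lambda a,o,f:np.array(a,float)/f+o-.5+.5/f
print("corners",plane("top",k([(55,103),(296,58),(352,375),(103,424)],(165,180),4),24))
print("holes",plane("top",k([(155,187),(222,174),(139,124)],(165,180),4),24))
print("ledge front top z42 / bottom",plane("top",k([(112,107),(242,82)],(165,180),4),42))
# foot
b,g,rr=t[...,0],t[...,1],t[...,2]
hsv=cv2.cvtColor(t.astype(np.uint8),cv2.COLOR_BGR2HSV)
m=(b-rr>12)
m=cv2.morphologyEx(m.astype(np.uint8),cv2.MORPH_CLOSE,np.ones((3,3)))>0
c=big(m,(340,195)); w=plane("top",c,10); print("foot rect",cv2.minAreaRect(w.astype(np.float32)),len(c))
print("foot corners",plane("top",k([(103,157),(250,108)],(315,172),6.5),10))
print("flange holes",plane("top",k([(122,166),(245,125),(272,228),(172,258)],(315,172),6.5),10))
print("bore top",plane("top",k([(213,173)],(315,172),6.5),55), "knob",plane("top",k([(233,247)],(315,172),6.5),38))
print("scene bore",plane("scene",k([(185,107)],(195,215),8),55),"scene corners",plane("scene",k([(118,308),(335,262)],(195,215),8),10))
print("scene plate corners",plane("scene",k([(28,75),(128,278),(378,235),],(310,170),3.9),24),"holes",plane("scene",k([(181,184),(247,175)],(310,170),3.9),24))
print("dish",plane("top",k([(136,362)],(165,180),4),24))
E
```

```text
plate ((505.90478515625, 210.30784606933594), (252.03860473632812, 191.92120361328125), 10.361639022827148)
[[364.68106 282.03763]
 [399.2001   93.24626]
 [647.12854 138.57806]
 [612.6095  327.36945]]
corners [[611.20465225 326.12954795]
 [644.53634473 139.20330506]
 [400.99073393  93.99696329]
 [366.05220624 280.2057309 ]]
holes [[544.61928126 246.06341796]
 [554.13997669 194.7376473 ]
 [593.86467029 259.96926618]]
ledge front top z42 / bottom [[603.78786649 276.60127369]
 [622.01320679 177.55618828]]
foot rect ((615.8909912109375, -194.89199829101562), (75.69297790527344, 75.06759643554688), 24.001745223999023) 74
foot corners [[ 639.29838079 -146.31837821]
 [ 662.7783984  -218.05056185]]
flange holes [[ 634.75997586 -155.32782553]
 [ 654.36648367 -215.30133683]
 [ 603.55983817 -226.27345477]
 [ 589.48324409 -177.87311699]]
bore top [[ 620.76039686 -192.37045582]] knob [[ 589.11582012 -202.92085063]]
scene bore [[ 617.42788916 -194.43242012]] scene corners [[ 666.92432387 -217.59455557]
 [ 647.83289041 -146.02064666]]
scene plate corners [[407.13876042  93.98874419]
 [652.25289801 139.72487892]
 [617.15032639 323.93733299]] holes [[552.20425917 193.36325591]
 [544.36400056 244.15417304]]
dish [[411.87065994 256.67450137]]
```

```bash
python3 -m creep '[[[22,-33.5,0,0.116,93],[44,-67,0,0.232,93],[66,-100.5,0,0.348,93],[88,-134,0,0.464,93],[110,-167.5,0,0.58,93]]]'
python3 -m creep '[[[22,-33.5,0,0,93],[44,-67,0,0,93],[66,-100.5,0,0,93],[88,-134,0,0,93],[110,-167.5,0,0,93]]]'
```

```text
clock: 0.52
ee_pos: [250.9, 367.9, 188.5]
eef_rot: [-0.0, -0.15, 0.989, -0.0]
force: [0.6, 1.0, 0.4]
opening: 92.7
finger_force: 0.0
clock: 0.93
ee_pos: [361.0, 200.4, 188.7]
eef_rot: [0.0, -0.147, 0.989, 0.0]
force: [1.0, 0.9, 0.7]
opening: 92.9
finger_force: 0.0
```

```bash
python3 -m creep '[[[22,-33.5,0,0,93],[44,-67,0,0,93],[66,-100.5,0,0,93],[88,-134,0,0,93],[110,-167.5,0,0,93]]]'
python3 -m creep '[[[22,-33.5,0,0,93],[44,-67,0,0,93],[66,-100.5,0,0,93],[88,-134,-10,0,93],[110,-167.5,-20,0,93]]]'
python3 -m creep '[[[22,-33.5,-20,0,93],[34,-54,-40,0.018,93],[34,-54,-60,0.018,93],[34,-54,-60,0.018,93],[34,-54,-60,0.018,93]]]'
python3 - <<'E'
from h import *
t=imaging.camera("scene"); t2=imaging.camera("top")
c=np.zeros((560,790,3),np.uint8)
c[:560,:395]=cv2.resize(t[150:290,170:270],(395,560),interpolation=2)
c[:395,395:]=cv2.resize(t2[145:245,295:395],(395,395),interpolation=2)
cv2.imwrite("pics/c3.png",c[:,:,::-1])
E
```

```text
clock: 1.35
ee_pos: [471.0, 32.7, 188.6]
eef_rot: [-0.0, -0.147, 0.989, 0.0]
force: [0.7, 0.6, -0.2]
opening: 93.0
finger_force: 0.0
clock: 1.77
ee_pos: [581.3, -134.8, 168.5]
eef_rot: [0.0, -0.147, 0.989, -0.0]
force: [1.2, 0.5, 0.5]
opening: 92.9
finger_force: 0.0
clock: 2.18
ee_pos: [613.6, -186.3, 107.8]
eef_rot: [-0.001, -0.156, 0.988, 0.001]
force: [0.1, -0.0, 1.0]
opening: 92.9
finger_force: 0.0
```

View pics/c3.png

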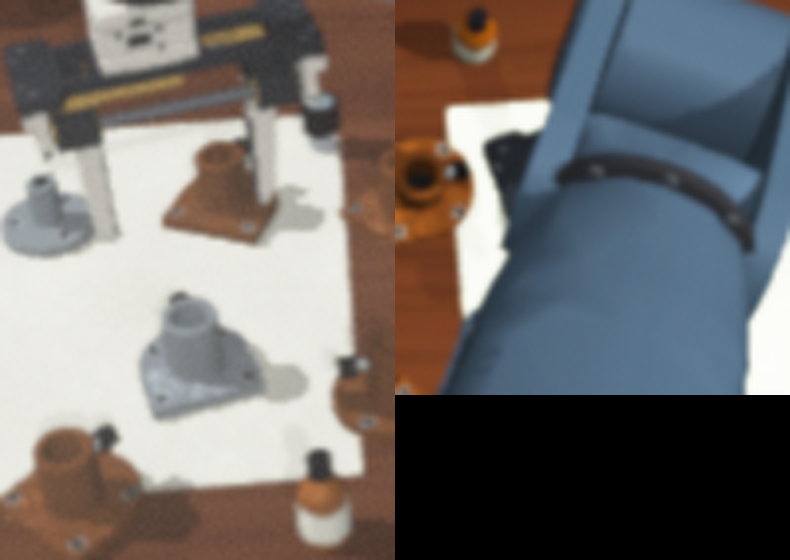

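```bash
python3 -m creep '[[[5,-7,-15,0,93],[5,-7,-45,0,93],[5,-7,-75,0,93],[5,-7,-93,0,93],[5,-7,-93,0,93]]]'
python3 -m creep '[[[0,0,0,0,60],[0,0,0,0,50],[0,0,0,0,44],[0,0,0,0,30],[0,0,0,0,30]]]' 30
python3 -m creep '[[[0,0,0,0,30],[0,0,0,0,30],[0,0,0,0,30],[0,0,0,0,30],[0,0,0,0,30]]]' 45
```

```text
clock: 2.7
ee_pos: [617.9, -192.4, 13.6]
eef_rot: [-0.002, -0.156, 0.988, 0.001]
force: [-0.5, 0.4, 0.4]
opening: 92.3
finger_force: 0.0
clock: 3.12
ee_pos: [620.0, -193.9, 16.9]
eef_rot: [0.001, -0.156, 0.988, -0.0]
force: [0.2, 0.5, -0.6]
opening: 65.0
finger_force: 0.0
clock: 3.53
ee_pos: [619.4, -193.7, 15.7]
eef_rot: [-0.0, -0.156, 0.988, 0.0]
force: [-0.1, 0.6, 0.7]
opening: 38.8
finger_force: 45.0
```

```bash
python3 -m creep '[[[0,0,5,0,30],[0,0,20,0,30],[0,0,45,0,30],[0,0,70,0,30],[0,0,90,0,30]]]'
python3 -m creep '[[[-5,20,0,0,30],[-12,54,0,0,30],[-20,88,0,-0.03,30],[-27,122,0,-0.06,30],[-34,156,0,-0.09,30]]]'
python3 -m creep '[[[-8,34,0,-0.03,30],[-15,68,0,-0.043,30],[-23,102,0,-0.043,30],[-30,136,0,-0.043,30],[-37,170,0,-0.043,30]]]'
python3 -m creep '[[[-8,34,0,0,30],[-14,63,0,0,30],[-18,82,0,0,30],[-18,82,0,0,30],[-18,82,0,0,30]]]'
python3 - <<'E'
from h import *
t=imaging.camera("scene"); t2=imaging.camera("top")
c=np.zeros((500,790,3),np.uint8)
c[:,:395]=cv2.resize(t[120:245,305:404],(395,500),interpolation=2)
c[:474,395:]=cv2.resize(t2[180:300,165:265],(395,474),interpolation=2)
cv2.imwrite("pics/c4.png",c[:,:,::-1]); cv2.imwrite("pics/s4full.png",t[:,:,::-1])
E
```

```text
clock: 3.95
ee_pos: [619.3, -193.7, 107.0]
eef_rot: [-0.0, -0.156, 0.988, 0.0]
force: [0.2, -1.5, -5.0]
opening: 39.1
finger_force: 45.0
clock: 4.37
ee_pos: [584.3, -36.4, 105.3]
eef_rot: [-0.001, -0.11, 0.994, 0.0]
force: [0.3, 1.1, -5.2]
opening: 38.9
finger_force: 45.0
clock: 4.78
ee_pos: [547.3, 133.7, 105.4]
eef_rot: [-0.001, -0.09, 0.996, -0.0]
force: [1.9, 1.0, -6.0]
opening: 39.1
finger_force: 45.0
clock: 5.2
ee_pos: [529.8, 214.8, 105.3]
eef_rot: [-0.001, -0.091, 0.996, -0.0]
force: [-0.2, -0.2, -5.0]
opening: 38.7
finger_force: 45.0
```

View pics/c4.png

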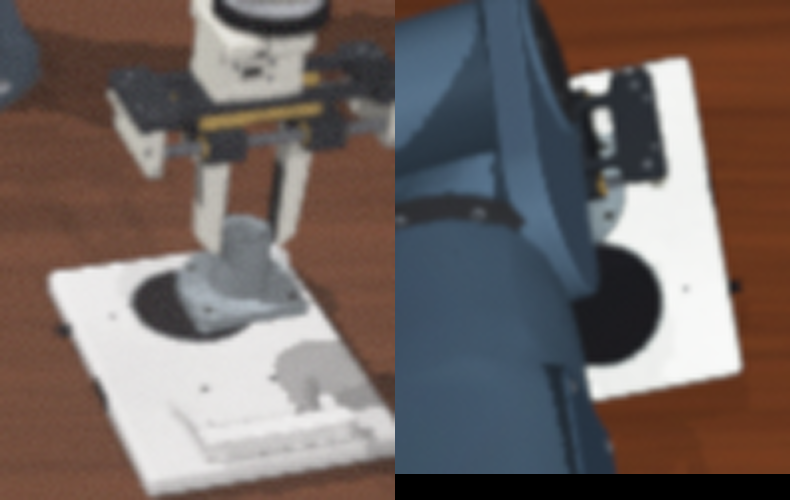

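The scene view shows the foot gripped upright over the plate with its straight edge towards the ledge (crop bottom edge (207,333) to (306,309)). Next, a check of its yaw.

```bash
python3 - <<'E'
from h import *
k=lambda a:np.array(a,float)/3.99+(305,120)-.4
for n,p,z in(("foot bottom",[(207,333),(306,309)],90),("ledge top front",[(203,428),(358,411)],42),("bore",[(245,228)],145)):
    w=plane("scene",k(p),z); print(n,w, np.degrees(np.arctan2(*(w[0]-w[-1])[::-1]))+90)
t=cv2.imread("pics/s4full.png")
c=cv2.resize(t[165:245,335:410],None,fx=7.5,fy=7.5,interpolation=2);cv2.imwrite("pics/c5.png",c)
E
```

```text
foot bottom [[573.49197298 185.11045555]
 [549.6675189  259.14725678]] 17.83776256434352
ledge top front [[617.36211067 179.19822552]
 [605.30821459 289.62479366]] 6.229603627906883
bore [[527.81215817 214.51480443]] 90.0
```

View pics/c5.png

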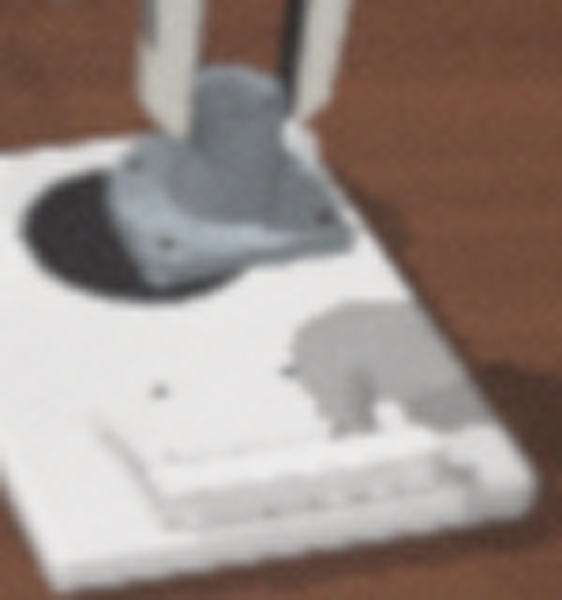

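The enlarged view shows the foot's flange holes at (165,243) and (322,217) and its bottom edge from (152,287) to (352,248). The plate's rear top edge runs roughly (50,570) to (533,490).

```bash
python3 - <<'E'
from h import *
k=lambda a:np.array(a,float)/7.5+(335,165)-.45
for n,p,z in(("foot bottom",[(152,287),(352,248)],90),("foot holes",[(165,243),(322,217)],100),("plate rear",[(50,570),(533,490)],24),("thr holes",[(160,391),(290,370)],24)):
    w=plane("scene",k(p),z); print(n,w, np.degrees(np.arctan2(*(w[0]-w[-1])[::-1]))+90, np.linalg.norm(w[0]-w[1]))
E
```

```text
foot bottom [[572.15160871 180.74166587]
 [552.3664288  259.09868377]] 14.171000170268613 80.8163077542058
foot holes [[558.92507759 186.90697278]
 [545.93085145 247.96550676]] 12.014215285980796 62.4259119673651
plate rear [[650.64554997 136.62321503]
 [616.99643081 321.33191796]] 10.324578507354971 187.74868350464152
thr holes [[551.61560961 193.01281981]
 [541.56879674 245.46698697]] 10.84283199774731 53.40765956936658
```

```bash
python3 -m creep '[[[0,0,-15,-0.015,30],[0,0,-35,-0.03,30],[0,0,-52,-0.03,30],[0,0,-60,-0.03,30],[0,0,-60,-0.03,30]]]'
python3 -m creep '[[[0,0,-1,0,30],[0,0,-2,0,30],[0,0,-3,0,30],[0,0,-4,0,30],[0,0,-4,0,30]]]'
```

```text
clock: 5.72
ee_pos: [529.6, 213.0, 44.0]
eef_rot: [-0.002, -0.075, 0.997, -0.0]
force: [-0.1, 0.2, -5.6]
opening: 38.8
finger_force: 45.0
clock: 6.13
ee_pos: [530.6, 214.3, 42.0]
eef_rot: [0.0, -0.075, 0.997, 0.0]
force: [-0.4, -0.7, -5.7]
opening: 39.1
finger_force: 45.0
```

```bash
python3 -m creep '[[[0,0,-0.5,0,30],[0,0,-1,0,30],[0,0,-1.5,0,30],[0,0,-1.5,0,30],[0,0,-1.5,0,30]]]'
python3 -m creep '[[[0,0,-0.3,0,30],[0,0,-0.6,0,30],[0,0,-1,0,30],[0,0,-1,0,30],[0,0,-1,0,30]]]'
```

```text
clock: 6.55
ee_pos: [530.4, 214.3, 40.1]
eef_rot: [-0.0, -0.075, 0.997, -0.0]
force: [0.1, -0.4, -5.6]
opening: 38.8
finger_force: 45.0
clock: 6.97
ee_pos: [530.6, 214.3, 39.7]
eef_rot: [0.0, -0.075, 0.997, 0.0]
force: [-3.4, -2.3, 5.0]
opening: 38.7
finger_force: 45.0
```

```bash
python3 -m creep '[[[2,0.4,0.2,0,30],[6,1.1,0.2,0,30],[11,2,0.2,0,30],[15,2.8,0.2,0,30],[18,3.3,0.2,0,30]]]'
python3 -m creep '[[[3,0.5,0,0,30],[6,1.1,0,0,30],[10,1.8,0,0,30],[13,2.4,0,0,30],[15,2.8,0,0,30]]]'
```

```text
clock: 7.38
ee_pos: [549.3, 217.8, 39.7]
eef_rot: [0.0, -0.075, 0.997, 0.0]
force: [-4.2, -0.7, 7.5]
opening: 38.6
finger_force: 45.0
clock: 7.8
ee_pos: [563.7, 221.4, 39.6]
eef_rot: [-0.0, -0.075, 0.997, 0.001]
force: [-6.7, 4.9, 7.6]
opening: 39.2
finger_force: 45.0
```

```bash
python3 -m creep '[[[0,0.6,0.3,0,30],[0.5,0.8,0.3,0,30],[1,0.9,0.3,0,30],[1.5,1,0.3,0,30],[2,1,0.3,0,30]]]'
python3 -c "
from h import *
from station import sensors
t=imaging.camera('scene')
cv2.imwrite('pics/c6.png',cv2.resize(t[165:245,325:410],None,fx=7,fy=7,interpolation=2)[:,:,::-1]);print(sensors.read_state()['moment'],sensors.read_state()['force'])"
```

```text
clock: 8.22
ee_pos: [565.3, 221.8, 39.7]
eef_rot: [-0.0, -0.075, 0.997, 0.0]
force: [-5.4, 4.4, 4.9]
opening: 39.0
finger_force: 45.0
[0.64749706 0.85514864 0.07279582] [-4.40229094  3.97980654  4.90041821]
```

View pics/c6.png

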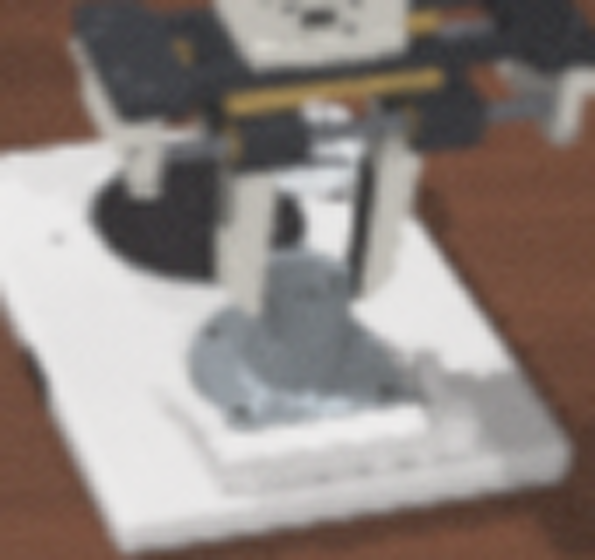

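The foot now sits flat between the cheeks, about 10 mm from the ledge (holes at (240,410) and (390,388)) and roughly parallel to it. I keep sliding, easing slightly towards +y.

```bash
python3 -m creep '[[[0,0.7,0.2,0,30],[1,1.2,0.2,0,30],[2,1.4,0.2,0,30],[3,1.6,0.2,0,30],[3,1.6,0.2,0,30]]]'
python3 -m creep '[[[0.5,0.1,0,0,30],[1,0.2,0,0,30],[1.5,0.3,0,0,30],[2,0.4,0,0,30],[2,0.4,0,0,30]]]'
```

```text
clock: 8.68
ee_pos: [568.8, 222.9, 39.7]
eef_rot: [0.0, -0.075, 0.997, -0.0]
force: [0.4, -0.7, -0.6]
opening: 38.9
finger_force: 45.0
clock: 9.1
ee_pos: [570.5, 223.3, 39.7]
eef_rot: [0.0, -0.075, 0.997, -0.0]
force: [-0.1, 0.7, -1.9]
opening: 39.0
finger_force: 45.0
```

```bash
python3 -m creep '[[[0.5,0.1,0,0,30],[1,0.2,0,0,30],[1.5,0.3,0,0,30],[2,0.4,0,0,30],[2,0.4,0,0,30]]]'
python3 -m creep '[[[0.4,0.1,0,0,30],[0.7,0.1,0,0,30],[1,0.2,0,0,30],[1,0.2,0,0,30],[1,0.2,0,0,30]]]'
```

```text
clock: 9.52
ee_pos: [572.6, 223.8, 39.7]
eef_rot: [0.0, -0.075, 0.997, -0.0]
force: [0.6, -0.1, -4.6]
opening: 38.5
finger_force: 45.0
clock: 9.93
ee_pos: [573.5, 223.9, 39.8]
eef_rot: [-0.0, -0.075, 0.997, -0.0]
force: [-0.3, 0.0, -5.1]
opening: 39.1
finger_force: 45.0
```

```bash
python3 -m creep '[[[0.2,0,-0.2,0,30],[0.4,0.1,-0.3,0,30],[0.7,0.1,-0.3,0,30],[1,0.2,-0.3,0,30],[1,0.2,-0.3,0,30]]]'
python3 -m creep '[[[0.2,0,0,0,30],[0.4,0.1,0,0,30],[0.7,0.1,0,0,30],[1,0.2,0,0,30],[1,0.2,0,0,30]]]'
```

```text
clock: 10.35
ee_pos: [574.0, 223.9, 39.8]
eef_rot: [-0.001, -0.075, 0.997, -0.0]
force: [-5.5, -2.9, 2.4]
opening: 38.6
finger_force: 45.0
clock: 10.77
ee_pos: [574.5, 224.0, 40.0]
eef_rot: [-0.001, -0.075, 0.997, -0.0]
force: [-7.7, -4.1, 7.5]
opening: 39.0
finger_force: 45.0
```

```bash
python3 -c "
from h import *
from station import sensors
s=sensors.read_state();print(s['moment'],s['force'],s['ee_pos'],s['eef_rot'])
t=imaging.camera('scene');t2=imaging.camera('top')
c=np.zeros((560,790,3),np.uint8)
a=cv2.resize(t[185:245,345:410],(520,480),interpolation=2);c[:480,:520]=a
c[:270,520:]=cv2.resize(t2[195:235,180:220],(270,270),interpolation=2)
cv2.imwrite('pics/c7.png',c[:,:,::-1])"
```

```text
[-0.60277128  1.63764127  0.16032131] [-7.6633545  -4.13278513  7.48514132] [574.51883758 223.97567947  40.01200352] [-1.13826526e-03 -7.52897835e-02  9.97160975e-01 -3.78822759e-04]
```

View pics/c7.png

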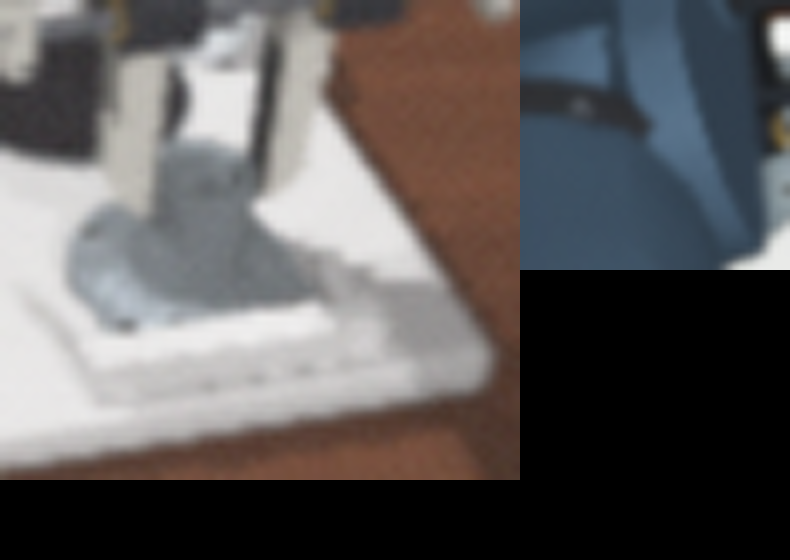

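The rear-left flange hole (125,325) shows just above the ledge while the rear-right one is hidden. With Mz = +0.16, that means only the +y end touches and the foot is turned slightly negative. I'll back off, turn about +0.03 rad and push again.

```bash
python3 -m creep '[[[-1,-0.2,0.1,0,30],[-2,-0.4,0.1,0,30],[-2,-0.4,0.1,0.015,30],[-2,-0.4,0.1,0.03,30],[-2,-0.4,0.1,0.03,30]]]'
python3 -m creep '[[[0.4,0.1,0,0,30],[0.8,0.2,0,0,30],[1.1,0.2,0,0,30],[1.1,0.2,0,0,30],[1.1,0.2,0,0,30]]]'
python3 -c "
from station import sensors
s=sensors.read_state();print(s['moment'],s['force'],s['ee_pos'],s['eef_rot'])"
```

```text
clock: 11.28
ee_pos: [573.8, 224.0, 39.7]
eef_rot: [0.0, -0.091, 0.996, 0.0]
force: [-0.1, 0.5, -2.7]
opening: 38.9
finger_force: 45.0
clock: 11.7
ee_pos: [574.2, 224.2, 39.7]
eef_rot: [-0.0, -0.09, 0.996, 0.0]
force: [-5.0, -0.7, 1.5]
opening: 38.9
finger_force: 45.0
[ 0.09946736  0.98726218 -0.09861931] [-4.99930284 -0.70173246  1.48520316] [574.16606481 224.18340818  39.73424031] [-4.37644225e-04 -8.99791284e-02  9.95943555e-01  1.56743770e-05]
```

```bash
python3 -m creep '[[[0.2,0,0,-0.01,30],[0.4,0.1,0,-0.01,30],[0.6,0.1,0,-0.01,30],[0.6,0.1,0,-0.01,30],[0.6,0.1,0,-0.01,30]]]'
python3 -m creep '[[[0,0,0,0,30],[0,0,0,0,30],[0,0,0,0,30],[0,0,0,0,30],[0,0,0,0,30]]]'
python3 -c "
from station import sensors
s=sensors.read_state();print(s['moment'],s['force'],s['ee_pos'],s['eef_rot'])"
```

```text
clock: 12.12
ee_pos: [574.4, 224.3, 39.7]
eef_rot: [-0.001, -0.085, 0.996, -0.0]
force: [-7.3, -0.4, 3.9]
opening: 38.9
finger_force: 45.0
clock: 12.53
ee_pos: [574.5, 224.3, 39.7]
eef_rot: [-0.001, -0.085, 0.996, -0.0]
force: [-7.1, 0.0, 5.0]
opening: 38.7
finger_force: 45.0
[0.1400102  1.31431172 0.06003385] [-7.12707157  0.02799732  5.04011611] [574.47113383 224.29856255  39.72260625] [-7.56592138e-04 -8.49742369e-02  9.96382861e-01 -3.18988772e-05]
```

```bash
python3 -m creep '[[[0.1,0,0.1,0,30],[0.3,0,0.2,0,30],[0.5,0.1,0.2,0,30],[0.5,0.1,0.2,0,30],[0.5,0.1,0.2,0,30]]]'
python3 -m creep '[[[0,0,0,0,30],[0,0,0,0,30],[0,0,0,0,30],[0,0,0,0,30],[0,0,0,0,30]]]'
python3 -c "
from station import sensors
s=sensors.read_state();print(s['moment'],s['force'],s['ee_pos'],s['eef_rot'])"
```

```text
clock: 12.95
ee_pos: [574.7, 224.3, 39.9]
eef_rot: [-0.001, -0.085, 0.996, -0.0]
force: [-8.3, 0.1, 4.2]
opening: 38.8
finger_force: 45.0
clock: 13.37
ee_pos: [574.7, 224.3, 39.9]
eef_rot: [-0.001, -0.085, 0.996, -0.0]
force: [-9.0, -0.4, 4.5]
opening: 38.9
finger_force: 45.0
[ 0.06295009  1.55317532 -0.03257104] [-9.04320064 -0.38277317  4.51759099] [574.67655751 224.32254387  39.86998886] [-1.08716193e-03 -8.49701510e-02  9.96382900e-01 -9.43909014e-05]
```

```bash
python3 -m creep '[[[0.1,0,0.1,0,30],[0.3,0.1,0.2,0,30],[0.5,0.1,0.2,0,30],[0.5,0.1,0.2,0,30],[0.5,0.1,0.2,0,30]]]'
python3 -m creep '[[[0,0,0,0,30],[0,0,0,0,30],[0,0,0,0,30],[0,0,0,0,30],[0,0,0,0,30]]]'
python3 -c "
from h import *
from station import sensors
s=sensors.read_state();print(s['moment'],s['force'],s['ee_pos'],s['eef_rot'])
t=imaging.camera('scene')
cv2.imwrite('pics/c8.png',cv2.resize(t[120:250,300:410],(660,600)[::1] and (500,590),interpolation=2)[:,:,::-1])"
```

```text
clock: 13.78
ee_pos: [574.9, 224.4, 40.1]
eef_rot: [-0.001, -0.085, 0.996, -0.0]
force: [-10.0, 0.0, 5.4]
opening: 38.9
finger_force: 45.0
clock: 14.2
ee_pos: [574.9, 224.4, 40.1]
eef_rot: [-0.001, -0.085, 0.996, -0.0]
force: [-9.4, -0.8, 5.5]
opening: 38.8
finger_force: 45.0
[ 1.42756090e-02  1.79699772e+00 -6.16006688e-04] [-9.38434725 -0.78921131  5.48639786] [574.91379616 224.37065697  40.06575917] [-1.38845066e-03 -8.49662040e-02  9.96382855e-01 -1.48986160e-04]
```

View pics/c8.png

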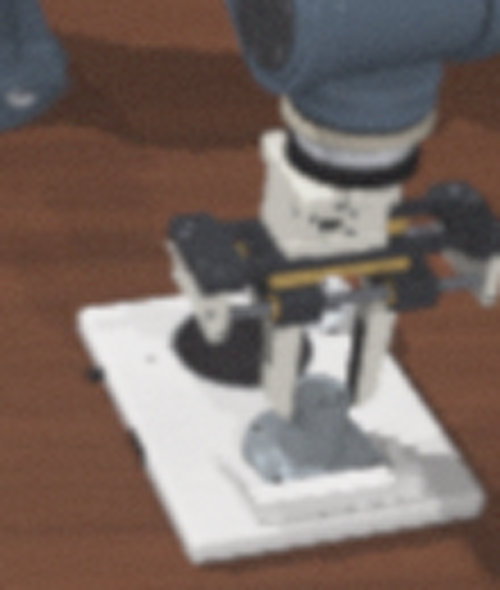

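The foot sits against the ledge, straight edge flush, and the dish and everything else on the plate look untouched. TCP height crept up about 0.35 mm with the push, hinting at a slight pitch, so I'll press it down again.

```bash
python3 -m creep '[[[0,0,-0.2,0,30],[0,0,-0.4,0,30],[0,0,-0.6,0,30],[0,0,-0.6,0,30],[0,0,-0.6,0,30]]]'
python3 -m creep '[[[0,0,0,0,30],[0,0,0,0,30],[0,0,0,0,30],[0,0,0,0,30],[0,0,0,0,30]]]'
python3 -c "
from station import sensors
s=sensors.read_state();print(s['moment'],s['force'],s['ee_pos'],s['eef_rot'])"
```

```text
clock: 14.67
ee_pos: [574.9, 224.4, 40.0]
eef_rot: [-0.001, -0.085, 0.996, -0.0]
force: [-12.5, -1.3, 10.3]
opening: 38.4
finger_force: 45.0
clock: 15.08
ee_pos: [574.8, 224.4, 39.9]
eef_rot: [-0.002, -0.085, 0.996, -0.0]
force: [-12.1, -1.3, 10.3]
opening: 38.6
finger_force: 45.0
[-0.16471493  2.27585486  0.01854482] [-12.1245885   -1.2619074   10.30632518] [574.80323465 224.35512259  39.89806421] [-1.50317835e-03 -8.49950778e-02  9.96380222e-01 -1.76177756e-04]
```

Pressing down also raises the push, so the foot is slightly pitched in the pads. I'll relax, open briefly so it settles flat, regrip 3 mm lower and push again.

```bash
python3 -m creep '[[[-0.5,-0.1,0,0,30],[-1,-0.2,0,0,30],[-1,-0.2,0,0,50],[-1,-0.2,0,0,50],[-1,-0.2,0,0,50]]]'
python3 -m creep '[[[0,0,-1,0,50],[0,0,-2,0,50],[0,0,-2.6,0,50],[0,0,-2.6,0,50],[0,0,-2.6,0,50]]]'
python3 -m creep '[[[0,0,0,0,30],[0,0,0,0,30],[0,0,0,0,30],[0,0,0,0,30],[0,0,0,0,30]]]' 55
python3 -m creep '[[[0,0,0,0,30],[0,0,0,0,30],[0,0,0,0,30],[0,0,0,0,30],[0,0,0,0,30]]]'
python3 -c "
from station import sensors
s=sensors.read_state();print(s['moment'],s['force'],s['ee_pos'],s['eef_rot'])"
```

```text
clock: 15.5
ee_pos: [575.9, 224.3, 39.7]
eef_rot: [0.001, -0.085, 0.996, 0.0]
force: [0.7, 0.7, 0.7]
opening: 49.2
finger_force: 0.0
clock: 15.92
ee_pos: [575.2, 224.2, 36.8]
eef_rot: [-0.0, -0.085, 0.996, -0.0]
force: [-0.3, -0.3, 0.3]
opening: 50.0
finger_force: 0.0
clock: 16.33
ee_pos: [575.2, 224.3, 36.9]
eef_rot: [0.0, -0.085, 0.996, 0.0]
force: [-0.6, -0.1, -0.1]
opening: 39.1
finger_force: 55.0
clock: 16.75
ee_pos: [575.2, 224.3, 36.9]
eef_rot: [0.0, -0.085, 0.996, 0.0]
force: [-0.0, 1.4, 0.1]
opening: 38.6
finger_force: 55.0
[ 0.22462434 -0.01485755 -0.0736962 ] [-0.01567928  1.39823953  0.07719697] [575.2054942  224.32096245  36.90170932] [ 5.71747519e-05 -8.51031998e-02  9.96372140e-01  3.14258629e-05]
```

```bash
python3 -m creep '[[[0,0,-0.2,0,30],[0,0,-0.3,0,30],[0.2,0,-0.3,0,30],[0.4,0.1,-0.3,0,30],[0.5,0.1,-0.3,0,30]]]'
python3 -m creep '[[[0.2,0,0,0,30],[0.4,0.1,0,0,30],[0.5,0.1,0,0,30],[0.5,0.1,0,0,30],[0.5,0.1,0,0,30]]]'
python3 -c "
from station import sensors
s=sensors.read_state();print(s['moment'],s['force'],s['ee_pos'],s['eef_rot'])"
```

```text
clock: 17.17
ee_pos: [575.2, 224.3, 36.9]
eef_rot: [-0.001, -0.085, 0.996, -0.0]
force: [-4.9, -0.4, 7.1]
opening: 39.0
finger_force: 55.0
clock: 17.58
ee_pos: [575.2, 224.3, 36.8]
eef_rot: [-0.001, -0.085, 0.996, -0.0]
force: [-7.0, -0.5, 8.5]
opening: 38.8
finger_force: 55.0
[-0.06160409  1.2803564   0.03989569] [-7.02112714 -0.49344233  8.47011517] [575.20136044 224.28919359  36.8235442 ] [-1.08839581e-03 -8.50969309e-02  9.96372070e-01 -1.62462628e-04]
```

```bash
python3 -m creep '[[[0.2,0,0,0,30],[0.4,0.1,0.1,0,30],[0.6,0.1,0.1,0,30],[0.8,0.1,0.1,0,30],[0.8,0.1,0.1,0,30]]]'
python3 -m creep '[[[0,0,0,0,30],[0,0,0,0,30],[0,0,0,0,30],[0,0,0,0,30],[0,0,0,0,30]]]'
python3 -c "
from station import sensors
s=sensors.read_state();print(s['moment'],s['force'],s['ee_pos'],s['eef_rot'])"
```

```text
clock: 18.0
ee_pos: [575.2, 224.3, 36.8]
eef_rot: [-0.002, -0.085, 0.996, -0.0]
force: [-10.3, -1.0, 11.3]
opening: 39.0
finger_force: 55.0
clock: 18.42
ee_pos: [575.2, 224.3, 36.8]
eef_rot: [-0.002, -0.085, 0.996, -0.0]
force: [-10.5, -0.9, 10.7]
opening: 39.0
finger_force: 55.0
[-0.16450535  1.90472257 -0.06109273] [-10.52220961  -0.90606055  10.69002428] [575.20810767 224.30872004  36.83658196] [-1.95491498e-03 -8.51105755e-02  9.96369557e-01 -2.71120601e-04]
```

```bash
python3 -m creep '[[[0.1,0,0.05,0,30],[0.2,0,0.1,0,30],[0.2,0,0.1,0,30],[0.2,0,0.1,0,30],[0.2,0,0.1,0,30]]]'
python3 -m creep '[[[0,0,0,0,30],[0,0,0,0,30],[0,0,0,0,30],[0,0,0,0,30],[0,0,0,0,30]]]'
python3 -c "
from h import *
from station import sensors
s=sensors.read_state();print(s['moment'],s['force'],s['ee_pos'])
t=imaging.camera('scene')
cv2.imwrite('pics/c9.png',cv2.resize(t[180:250,335:415],(640,560),interpolation=2)[:,:,::-1])"
```

```text
clock: 18.83
ee_pos: [575.2, 224.3, 36.8]
eef_rot: [-0.002, -0.085, 0.996, -0.0]
force: [-11.1, -1.1, 10.7]
opening: 38.3
finger_force: 55.0
clock: 19.25
ee_pos: [575.2, 224.3, 36.8]
eef_rot: [-0.002, -0.085, 0.996, -0.0]
force: [-10.9, -0.5, 11.3]
opening: 38.9
finger_force: 55.0
[-0.12519647  2.02380506 -0.0182651 ] [-10.88648321  -0.50003465  11.26105681] [575.21211601 224.29320362  36.82979054]
```

View pics/c9.png

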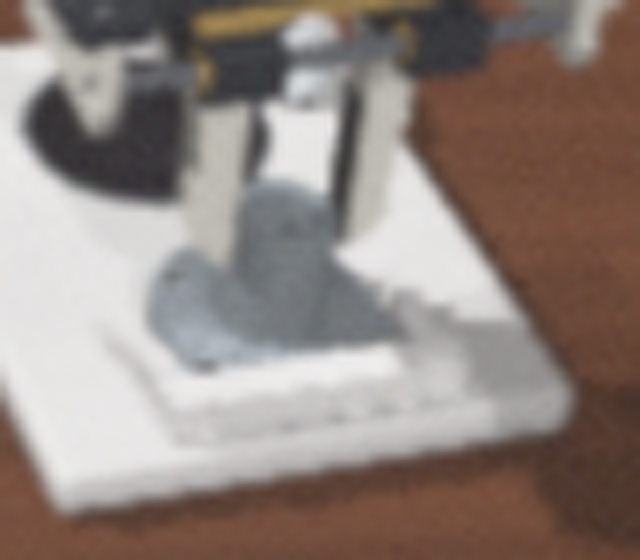

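The foot lies flat between the cheeks with its straight edge along the ledge (about (180,370) to (395,345)). It is gripped and pushed with a steady 11 N or so, so I'm handing in.

```bash
python3 -c "
from station import workorder
print(workorder.job_done())"
```

```text
the job is handed in; nothing more can be done
None
```

The grey D-shaped foot is flat in its seat and flush against the ledge as far as the camera and force readings show. The arm is still holding it with about 11 N of push and about 11 N pressing down; I couldn't see the screw holes line up, and the last pictures show nothing else on the base plate moved.

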